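Fit the brass spacer behind the knife bolster and hold the handle scale pressed up to it

TASK

Two knives lie in glue-up stands, each with a gap between its brass bolster and its wooden handle scale. Stand the thick brass spacer in the gap that is wide enough to take it, then slide that knife's loose scale along the tang until bolster, spacer and scale close up flush and square, and finish while still holding the scale pressed firmly against the spacer (do not let go). Leave the pinned knife and everything else on the bench alone.

Things in the scene. Friction and masses are not known exactly. Their poses are not given: they have to be found in the camera images.
- knife: Fixed stand, 290 x 74 mm, with the knife whose gap is wide and scale loose; blade points away from the robot within 15 degrees. Steel tang 32 mm wide, top 44 mm above the bench, on a 26 mm riser, from the bolster to x = -135 mm. Clamp bar with wing nuts, 72 mm high, at x = 90 mm. Origin: on the bench below the middle of the bolster's rear face; x along the knife to the tip, y across, z up
- knife_bolster: Brass bolster of that knife, fixed: 18 mm long, 38 mm wide, 12 mm high on the tang (top 56 mm above the bench). Origin: middle of the lower edge of its rear face, 44 mm above the bench; the bolster reaches from there along +x, the gap lies at -x; axes as the knife's
- scale: Loose dark wood handle scale, 105 mm long (x) x 38 mm wide (y) x 12 mm thick, about 55 g, with three empty dark pin holes; lies on the tang, 3 mm over it on both sides, 14 to 19 mm behind the bolster, a little askew; only friction holds it. Origin: middle of its underside; x towards the bolster
- spacer: Loose thick brass spacer, 9 mm (x) x 36 mm (y) x 30 mm high (z), about 80 g, standing on its 36 mm edge on the bench, left or right of the knives. It goes into the gap standing like this, its 9 mm along the knife, and then stands 18 mm above the bolster's top. Origin: middle of its underside
- pinned: Fixed stand like the other, beside it, with a knife whose scale is already pinned (three brass pin heads) and cannot move; its gap is only 5 mm wide. Origin and axes as the other stand. To be left alone
- thin_spacer: Bystander: thin brass spacer for the pinned knife, lying flat, 30 x 36 x 4 mm. Origin: middle of its underside
- glue: Bystander: small glue bottle with white cap, 48 mm across, 85 mm high. Origin: middle of its underside
- hammer: Bystander: hammer, 300 mm long, lying. Origin: middle, on the bench; x towards the head
- file: Bystander: flat file with wooden handle, 320 mm long, lying. Origin: middle, on the bench; x towards the tip
- caliper: Bystander: steel caliper, 235 mm long, lying. Origin: near its middle, on the bench
- brush_tin: Bystander: tin with brushes, 76 mm across, 220 mm high over the brushes. Origin: middle of its underside
- clamp: Bystander: small bar clamp, 200 x 90 x 30 mm, lying. Origin: middle of its bar, on the bench
Things that resemble listed ones, but are neither listed nor needed, are in the scene too. Of the things shaped like the scale, the wood one is meant.

How it is judged (in metres and radians):
On the way:
1. the thick spacer stands on the tang in the wide gap (x of spacer in the frame of knife between -0.019 and -0.001 m and y of spacer in the frame of knife between -0.01 and 0.01 m and z of spacer in the frame of knife between 0.04 and 0.047 m and angle between spacer's own z axis and vertical below 0.2 rad), for 0.2 s.
At the end, for the whole second after the job is handed in: Spacer upright on the tang against the bolster (2 mm, 4 degrees, centred within 8 mm); scale flat on the tang with its end against the spacer (2 mm, 3.4 degrees, centred within 6 mm); at least 3 N fingers to scale, scale to spacer and spacer to bolster, held to the end (x of spacer in the frame of knife between -0.0065 and -0.0025 m and y of spacer in the frame of knife between -0.008 and 0.008 m and z of spacer in the frame of knife between 0.042 and 0.0465 m and angle between spacer's own z axis and vertical below 0.07 rad and angle between the x axis of spacer and the x axis of knife, either way round below 0.07 rad and x of scale in the frame of knife between -0.0635 and -0.059 m and y of scale in the frame of knife between -0.006 and 0.006 m and z of scale in the frame of knife between 0.042 and 0.0465 m and angle between scale's own z axis and vertical below 0.05 rad and angle between the x axis of scale and the x axis of knife, either way round below 0.06 rad and contact force between scale and spacer above 3 N and contact force between spacer and knife_bolster above 3 N and contact force between the fingers and scale above 3 N); the arm keeps its last pose, push and grip.
It fails at once if the pinned knife is pushed (more than 3 N) (contact force between pinned and anything else above 3 N).
It fails at once if a bystander is moved by more than 20 mm (distance of any of thin_spacer, glue, hammer, file, caliper, brush_tin, clamp from where it was at the start of the episode above 0.02 m).
It also fails if it takes over 51 s, if anything falls off the work surface, if the arm or the gripper's body presses on something with over 40 N, if the wrist force passes 120 N, or if a joint passes its speed limit or range.

ROBOT

A 6-joint arm with a two-finger parallel gripper is mounted at the origin on the work surface. World frame = base frame: x ahead of the robot, y to its left, z up, the work surface at z = 0. Lengths are in mm, angles in rad, forces in N, time in s.
With the tool pointing down it reaches from about 300 to 875 mm from the base axis. Payload 6.4 kg.
Tool frame: the origin (TCP) lies on the mounting face of the last link; the fingertips stand 173 mm ahead of it and the grasp point (between the pads) lies robot.grasp_offset ahead of it (robot.grasp_offset is the distance from the TCP to the grasp point, in mm); z points along the fingers, y is the line along which they close (so a half turn about z gives the same grasp; the last joint's range is limited). The gripper opens to 85 mm and grips with 20 to 120 N. Pads are 22 mm wide; open, the fingers measure 114 mm over their backs; the gripper's body (76 mm by 85 mm) begins 54 mm behind the grasp point. The pads swing forward as they close: fully open they stand 13 mm farther back than shut.
Start: joints at [-0.206, 0.181, 1.607, -0, 1.354, -0.206], TCP at [575.015, 0.014, 404.688] pointing down, gripper open.
Joint ranges: [-2.99, 2.99], [-0.89, 2.07], [0.3, 2.58], [-1.14, 4.28], [0, 2.63], [-3.12, 3.12]. Speed limits (rad/s): [2.57, 2.57, 3.01, 3.14, 3.14, 3.14].

INTERFACE

Orientations are given as a 3x3 rotation matrix whose columns are the frame's x, y, z axes.
In Python, from workcell import robot, capture gives the robot as it stands. The module is installed in compiled form; this text tells all that it offers.
- The arm moves only by the tool servo_tool, never from a script. Its argument "deltas" is a list of rows, each a list of 4 numbers: the shift along the tool's x, y, z in cm, then the turn about the tool's z in rad. A call has 1 to 8 rows; each row shifts and turns the commanded pose from where the row before left it, along the tool's axes as they then stand; what a row does not reach is not made up. A row lasts 1/12 s, in which the tool goes at most 41.7 mm and 7.16 degrees, less where a joint would pass 70% of its speed; a pose out of reach is approached as far as the arm can. A call with a gripper value outside its range is refused whole. "fingers" is the opening, from -1 (shut) to 1 (fully open), set as the call begins (left out, the last holds). The fingers move at their own pace and stop on an object; "grip_force" is the grip in N (left out, the last holds). Time passes only in rows, so rows that do not move let the fingers close. It gives the time, the measured TCP pose, the force, the opening and the grip force at its end, in the units of the state.
- robot.state(): the state, without advancing time (a new reading comes with each control period).
- capture(name): name is "scene" or "side" or "wrist"; returns a dict with "pixels" (384x512x3 uint8, blue, green, red), "fx", "fy", "cx", "cy" (pixels), "pose" (4x4, takes a point from camera to world coordinates). Camera axes: x right, y down, z forward; pixel columns grow to the right and rows downward; lengths in mm; the calibration is good to about 2 mm. A picture is of the moment at which its call begins. There is no depth.
- robot.hand_in(): hands the job in; it is judged then, once.
The state is a dict: "clock": time; "joint_pos": joint angles; "qvel": joint speeds; "tau": joint torques, N m; "ee_pos": TCP position; "orientation": TCP orientation; "ft_force": force on the tool from outside, world axes, zero at the start; "torque": the same for the moment, N m; "grip_width": opening from 0.0 (shut) to 1.0 (fully open); "finger_force": force on a finger pad.
Only numpy, scipy, OpenCV 4.12 (cv2) and the standard library are available. Lean on these libraries where they do the work, as an engineer would, in place of code of your own. Each camera call takes 0.05 s, during which the arm holds its last target. There are 200 camera calls.

## Working session

There is one attempt and no reset: what is moved stays moved. The work goes in short steps, Python scripts to look and compute and a tool call to move; the robot and the scene stay as the last step left them, time stands still between calls to the robot, and variables do not carry over. Pictures are saved under pics/ and viewed, at most 10 in all, crops included, and the job is handed in when it is done.

Besides the shell and the picture viewer there is one more tool, called after "Request:" as name(argument=value, ...), one argument or row to a line, values as JSON. servo_tool: Moves the arm, as the interface text tells. Its arguments: {"type":"object","properties":{"deltas":{"type":"array"},"fingers":{"type":"number"},"grip_force":{"type":"number"}},"required":["deltas"]}

```bash
mkdir -p pics
cat > h.py <<'E'
import numpy as np, cv2, pickle
from workcell import robot, capture
def shot(cam,name):
    c=capture(cam); cv2.imwrite(f'pics/{name}.png',c['pixels']); pickle.dump(c,open(f'pics/{name}.pkl','wb')); return c
def load(name): return pickle.load(open(f'pics/{name}.pkl','rb'))
def ray(c,u,v):
    d=c['pose'][:3,:3]@np.array([(u-c['cx'])/c['fx'],(v-c['cy'])/c['fy'],1]); return c['pose'][:3,3],d/np.linalg.norm(d)
def onz(c,u,v,z):
    o,d=ray(c,u,v); return o+d*(z-o[2])/d[2]
def tri(*cs):
    A=np.zeros((3,3));b=np.zeros(3);L=[]
    for c,u,v in cs:
        o,d=ray(c,u,v);P=np.eye(3)-np.outer(d,d);A+=P;b+=P@o;L.append((o,P))
    x=np.linalg.solve(A,b); return x,[round(float(np.linalg.norm(P@(x-o))),1) for o,P in L]
def proj(c,p):
    q=np.linalg.inv(c['pose'])@np.append(p,1); return c['fx']*q[0]/q[2]+c['cx'],c['fy']*q[1]/q[2]+c['cy']
E
python3 - <<'E'
from h import *
a=[shot(n,n+'0') for n in('scene','side','wrist')]
for c in a: print(c['fx'],c['pose'].round(2).tolist())
i=np.vstack([np.hstack([a[0]['pixels'],a[1]['pixels']])]); cv2.imwrite('pics/both0.png',cv2.resize(i,(800,300)))
print(robot.grasp_offset,robot.state())
E
```

```text
442.44597719098863 [[-0.44, 0.49, -0.75, 1451.8], [0.9, 0.26, -0.35, 492.79], [0.02, -0.83, -0.56, 776.66], [0.0, 0.0, 0.0, 1.0]]
357.5239347167785 [[0.97, -0.18, 0.15, 295.62], [-0.24, -0.75, 0.62, -706.29], [0.0, -0.63, -0.77, 975.15], [0.0, 0.0, 0.0, 1.0]]
288.060201505968 [[1.0, -0.0, -0.0, 574.83], [-0.0, -0.95, -0.31, 80.0], [-0.0, 0.31, -0.95, 373.25], [0.0, 0.0, 0.0, 1.0]]
154.70000000000002 {'clock': 0.15, 'joint_pos': array([-2.06290728e-01,  1.81403053e-01,  1.60779356e+00,  7.13159915e-06,
        1.35380127e+00, -2.06321584e-01]), 'qvel': array([ 0.00058349, -0.00276162, -0.00186705,  0.00056516,  0.00046722,
       -0.00042713]), 'tau': array([ 1.94259010e-03, -4.45260644e+01, -3.51692533e+01, -1.26067753e-04,
        5.82284134e-03,  2.14055274e-05]), 'ee_pos': array([5.74804789e+02, 6.47234748e-02, 4.03965200e+02]), 'orientation': array([[-2.91139522e-05,  9.99999056e-01, -1.37400272e-03],
       [ 9.99999956e-01,  2.95188281e-05,  2.94649614e-04],
       [ 2.94689895e-04, -1.37399408e-03, -9.99999013e-01]]), 'ft_force': array([-0.11110451,  0.43899745,  0.98327096]), 'torque': array([-0.02242634,  0.0144002 , -0.02179306]), 'finger_force': 0.0, 'grip_width': 1.0019835415997562}
```

View pics/scene0.png

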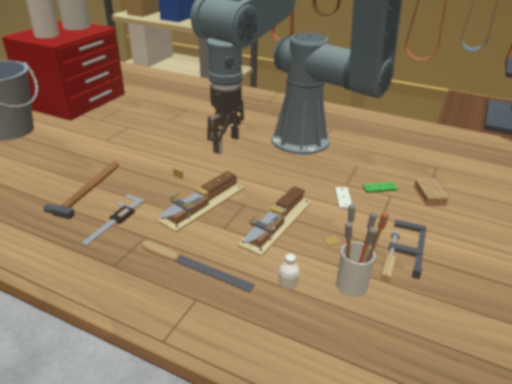

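View pics/wrist0.png

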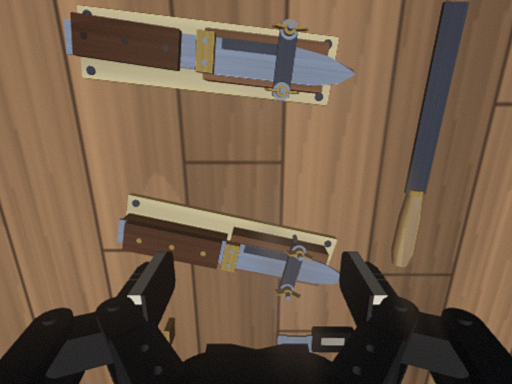

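View pics/side0.png

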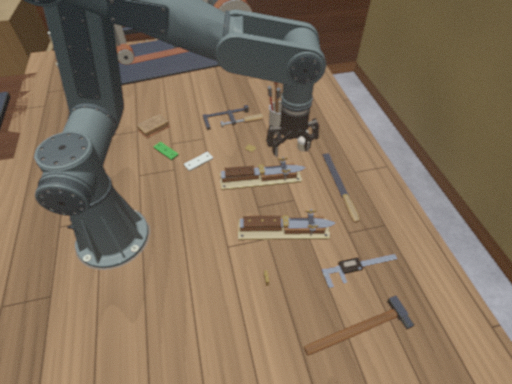

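The wrist picture shows the wide-gap knife at the top, with dark pin holes and a gap at about (190,50). The pinned knife is below it, with brass pins around (140–200,245). The brass candidates are:
- Standing piece: wrist (170,330), scene (178,173), side (266,277).
- Flat piece: scene (333,240), side (250,148).

The standing piece fits the thick spacer. I'll confirm that in an enlarged crop.

Run:
```python
from h import *
S,D,W=load('scene0'),load('side0'),load('wrist0')
def crop(c,u,v,r): return cv2.resize(c['pixels'][v-r:v+r,u-r:u+r],(266,266),interpolation=cv2.INTER_CUBIC)
cv2.imwrite('pics/crop1.png',np.vstack([np.hstack([crop(S,178,173,15),crop(D,266,277,15),crop(W,170,330,25)]),np.hstack([crop(S,333,240,15),crop(D,250,148,15),crop(W,195,50,35)])]))
print('spacer',tri((S,178,173),(D,266,277)),tri((S,178,173),(D,266,277),(W,170,331)))
print('flat',tri((S,333,240),(D,250,148)))
for n,(u,v),z in [('bolster rear top L',(198,30),56),('R',(196,71),56),('scale front L',(182,28),56),('scale front R',(180,69),56),('scale rear L',(73,13),56),('scale rear R',(70,52),56)]:
    print(n,onz(W,u,v,z).round(1))
for n,c in(('S',S),('D',D),('W',W)):
    h=cv2.cvtColor(c['pixels'],cv2.COLOR_BGR2HSV)
    for u,v in {'S':[(178,173),(185,178)],'D':[(266,277),(274,277)],'W':[(170,330),(170,300),(204,50)]}[n]: print(n,u,v,h[v,u])
```

```text
spacer (array([ 437.45362002, -258.79158995,   12.07126116]), [0.4, 0.4]) (array([ 437.70139044, -259.01474081,   12.4236982 ]), [0.4, 0.7, 0.6])
flat (array([516.26846181, 294.85738821,  -0.82361466]), [2.4, 2.4])
bolster rear top L [517.3 146.3  56. ]
R [512.8 109.5  56. ]
scale front L [501.9 148.   56. ]
scale front R [496.7 111.4  56. ]
scale rear L [398.4 161.   56. ]
scale rear R [388.6 127.3  56. ]
S 178 173 [ 19 146 129]
S 185 178 [ 17 103 176]
D 266 277 [ 22 104 164]
D 274 277 [ 16  91 163]
W 170 330 [ 16 146  54]
W 170 300 [ 14 109 126]
W 204 50 [ 21 127 149]
```

View pics/crop1.png

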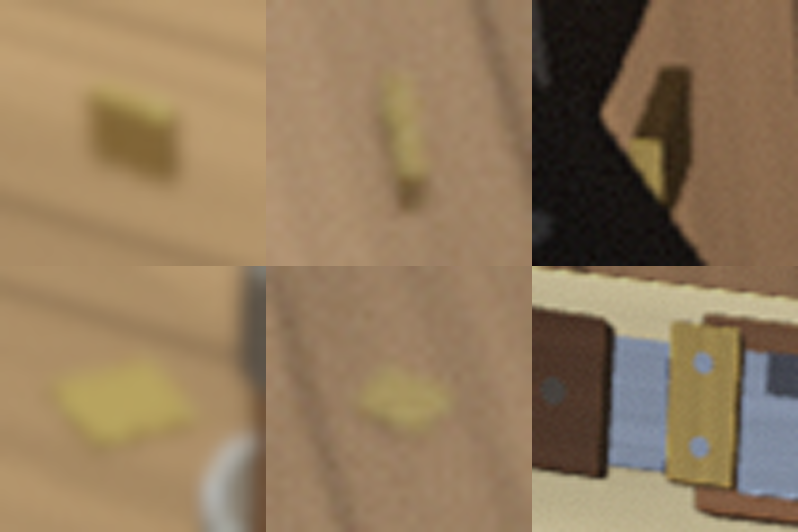

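The crop confirms it. The standing brass block (top row) is the thick spacer, at about (437,-259) with mid-height around 12 mm. The flat one (bottom left) is the thin spacer. The crop at bottom right shows the wide gap next to the dark-holed wood scale. I'll move over the spacer.

Request:
servo_tool(
  deltas=[
    [-3.7, -1.7, 0, 0],
    [-3.7, -1.7, 0, 0],
    [-3.7, -1.7, 0, 0],
    [-3.7, -1.7, 0, 0],
    [-3.7, -1.7, 0, 0],
    [-3.7, -1.7, 0, 0],
    [-3.7, -1.7, 0, 0],
    [-3.7, -1.7, 0, 0],
  ],
)

```text
clock: 0.82
ee_pos: [437.8, -297.4, 404.6]
orientation: [[-0.0, 1.0, -0.0], [1.0, 0.0, 0.0], [0.0, -0.0, -1.0]]
ft_force: [-0.0, -0.8, -0.2]
grip_width: 0.999
finger_force: 0.0
```

Request:
servo_tool(
  deltas=[
    [0, 0, 0, 0],
    [0, 0, 0, 0],
  ],
)

```text
clock: 0.98
ee_pos: [437.9, -297.8, 404.4]
orientation: [[0.004, 1.0, -0.0], [1.0, -0.004, 0.001], [0.001, -0.0, -1.0]]
ft_force: [-0.8, 0.9, 0.3]
grip_width: 0.999
finger_force: 0.0
```

```bash
cat > sp.py <<'E'
import sys
from h import *
def mask(c):
    h=cv2.cvtColor(c['pixels'],cv2.COLOR_BGR2HSV); return h
E
python3 - <<'E'
from h import *
W=shot('wrist','w1'); print(robot.state()['ee_pos'],proj(W,[437,-259,30]))
u,v=map(int,proj(W,[437,-259,15]));r=50
cv2.imwrite('pics/w1c.png',cv2.resize(W['pixels'][v-r:v+r,u-r:u+r],(600,600),interpolation=cv2.INTER_NEAREST));print(u-r,v-r)
E
```

```text
[ 438.5906723  -296.43426758  404.31179165] (np.float64(255.95061620231505), np.float64(138.36476805931517))
205 86
```

View pics/w1c.png

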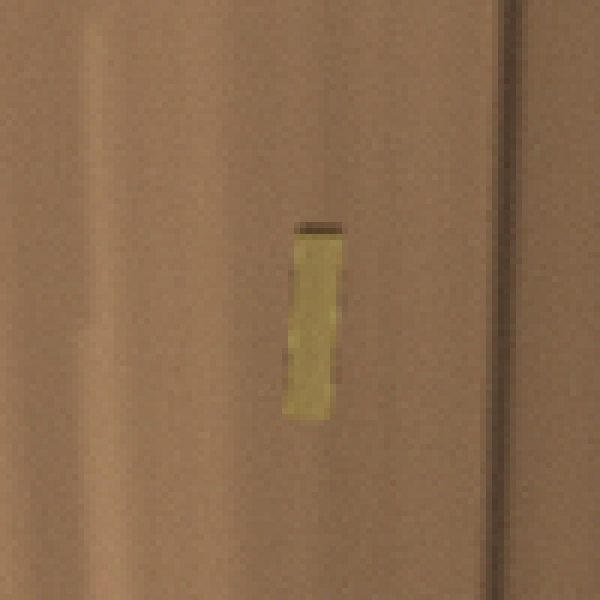

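The crop shows the spacer's bright top face, from about pixel (256,125) to (256,156). It's centred near (257,140) and turned only a few degrees. I'll descend for a second view and triangulate.

Request:
servo_tool(
  deltas=[
    [0, 0, 4, 0],
    [0, 0, 4, 0],
    [0, 0, 4, 0],
    [0, 0, 0, 0],
    [0, 0, 0, 0],
  ],
)

```text
clock: 1.45
ee_pos: [439.1, -293.9, 283.0]
orientation: [[-0.002, 1.0, -0.004], [1.0, 0.002, 0.005], [0.005, -0.004, -1.0]]
ft_force: [0.4, -0.2, 0.8]
grip_width: 0.998
finger_force: 0.0
```

```bash
cat > sp.py <<'E'
from h import *
def top(c,p):
    u,v=map(int,proj(c,p));r=45
    h=cv2.cvtColor(c['pixels'],cv2.COLOR_BGR2HSV)[v-r:v+r,u-r:u+r].astype(int)
    m=((h[...,0]>=19)&(h[...,0]<33)&(h[...,1]>95)&(h[...,2]>95)).astype(np.uint8)
    m=cv2.morphologyEx(m,cv2.MORPH_OPEN,np.ones((3,3)))
    k=max(cv2.findContours(m,cv2.RETR_EXTERNAL,cv2.CHAIN_APPROX_NONE)[0],key=cv2.contourArea)
    q=cv2.minAreaRect(k); off=np.array([u-r,v-r]); return np.array(q[0])+off,cv2.boxPoints(q)+off
E
python3 - <<'E'
from sp import *
a=load('w1');b=shot('wrist','w2')
L=[]
for c in(a,b):
    ce,bx=top(c,[437,-259,30]); L.append((c,*ce)); B=np.array([onz(c,*p,30)[:2] for p in bx])
    print(ce,onz(c,*ce,30).round(1),[np.linalg.norm(B[i]-B[i-1]).round(1) for i in range(4)],B.round(1).tolist())
    e=max((B[i]-B[i-1] for i in range(4)),key=np.linalg.norm); print('yaw of long edge from y, deg',np.degrees(np.arctan(-e[0]/e[1])))
print(tri(*L)); print(robot.state()['ee_pos'],robot.state()['orientation'].round(4))
E
```

```text
[256.68528366 139.90608978] [ 437.9 -260.8   30. ] [np.float64(8.8), np.float64(35.4), np.float64(8.5), np.float64(35.4)] [[432.0, -278.4], [435.0, -243.1], [443.5, -243.8], [440.8, -279.1]]
yaw of long edge from y, deg -4.317824457666187
[256.98529053 166.19117737] [ 438.1 -261.2   30. ] [np.float64(9.3), np.float64(35.6), np.float64(8.8), np.float64(35.6)] [[432.1, -279.0], [435.1, -243.5], [443.9, -244.2], [441.4, -279.7]]
yaw of long edge from y, deg -3.9855223170739658
(array([ 438.00848734, -260.30144587,   34.0234038 ]), [0.1, 0.1])
[ 439.90638336 -295.09147215  285.59223392] [[-1.9e-03  1.0e+00 -2.0e-04]
 [ 1.0e+00  1.9e-03  4.0e-04]
 [ 4.0e-04 -1.0e-04 -1.0e+00]]
```

Both views agree. The spacer's top centre is (438,-261), 8.8 x 35.5 mm, with height near 30 and yaw about -4.4°. I'll take its upper 16 mm so the fingertips stay above the bolster later.

Request:
servo_tool(
  deltas=[
    [1.2, 0, 2, 0],
    [1.2, -0.1, 2, 0],
    [1.1, 0, 2, 0],
    [0, 0, 1.9, 0.075],
    [0, 0, 1.9, 0],
    [0, 0, 0, 0],
    [0, 0, 0, 0],
    [0, 0, 0, 0],
  ],
)

```text
clock: 2.17
ee_pos: [439.4, -261.9, 189.4]
orientation: [[0.074, 0.997, 0.003], [0.997, -0.074, -0.003], [-0.003, 0.003, -1.0]]
ft_force: [0.2, -0.3, 0.7]
grip_width: 1.0
finger_force: 0.0
```

Request:
servo_tool(
  deltas=[
    [0, 0, 0, 0],
    [0, 0, 0, 0],
    [0, 0, 0, 0],
    [0, 0, 0, 0],
    [0, 0, 0, 0],
    [0, 0, 0, 0],
    [0, 0, 0, 0],
    [0, 0, 0, 0],
  ],
  fingers=-1,
  grip_force=40,
)

```text
clock: 2.83
ee_pos: [438.1, -261.1, 186.8]
orientation: [[0.075, 0.997, 0.0], [0.997, -0.075, -0.0], [-0.0, 0.0, -1.0]]
ft_force: [0.2, 0.8, 3.3]
grip_width: 0.096
finger_force: 41.5
```

The spacer is gripped: opening 0.096 is about 8–9 mm. I'll lift it and carry it to a viewing place near the wide gap.

Request:
servo_tool(
  deltas=[
    [0, 0, -3.5, 0],
    [0, 0, -3.5, 0],
    [0, 0, -3.5, 0],
    [0, 0, -3.5, 0],
    [3.9, 0.5, 0, 0],
    [3.9, 0.5, 0, 0],
    [3.9, 0.5, 0, 0],
    [3.9, 0.5, 0, 0],
  ],
)

```text
clock: 3.5
ee_pos: [469.4, -105.4, 326.7]
orientation: [[0.076, 0.997, 0.0], [0.997, -0.076, 0.0], [0.0, 0.0, -1.0]]
ft_force: [1.4, -0.4, -0.4]
grip_width: 0.093
finger_force: 41.0
```

Request:
servo_tool(
  deltas=[
    [4.0, 0.5, 0, 0],
    [4.0, 0.5, 0, 0],
    [4.0, 0.5, 0, 0],
    [4.0, 0.5, 0, 0],
    [3.9, 0.2, 0, 0],
    [0, 0, 0, 0],
    [0, 0, 0, 0],
    [0, 0, 0, 0],
  ],
)

```text
clock: 4.17
ee_pos: [506.2, 90.0, 326.2]
orientation: [[0.074, 0.997, -0.001], [0.997, -0.074, -0.0], [-0.0, -0.001, -1.0]]
ft_force: [-0.9, -0.7, -0.6]
grip_width: 0.095
finger_force: 40.9
```

Run:
```python
from h import *
W=shot('wrist','w3'); s=robot.state(); print(s['ee_pos'],s['grip_width'],s['orientation'][:,1])
cv2.imwrite('pics/w3c.png',cv2.resize(W['pixels'],(800,600),interpolation=cv2.INTER_CUBIC))
```

```text
[506.33760735  89.2016274  326.31362076] 0.09189682141809694 [ 9.97153289e-01 -7.53970887e-02 -7.72247822e-04]
```

View pics/w3c.png

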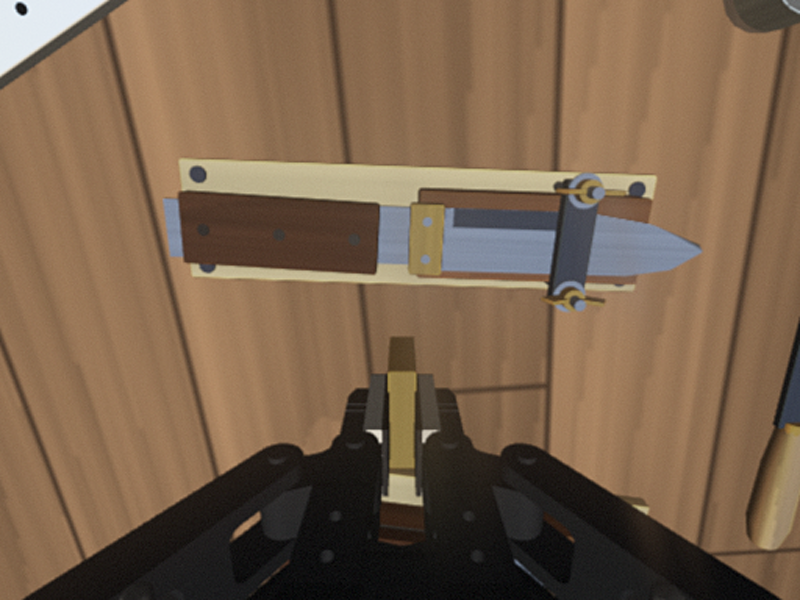

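The view shows the spacer held upright in the fingers. Scaled-picture positions are: bolster at (427,238), gap at (395,235), and scale front edge near x=378, rows 203–272. I'll measure these in two wrist views.

```bash
cat > kn.py <<'E'
from h import *
def quad(c,kind,p):
    u,v=map(int,proj(c,p));H,Wd=c['pixels'].shape[:2]
    h=cv2.cvtColor(c['pixels'],cv2.COLOR_BGR2HSV).astype(int)
    if kind=='b': m=(h[...,0]>=18)&(h[...,0]<33)&(h[...,1]>105)&(h[...,2]>95); r=(30,32)
    else: m=(h[...,2]<92)&((h[...,0]<16)|(h[...,0]>165))&(h[...,1]>90); r=(75,34)
    w=np.zeros((H,Wd),np.uint8); w[max(0,v-r[1]):v+r[1],max(0,u-r[0]):u+r[0]]=1
    m=cv2.morphologyEx(m.astype(np.uint8)*w,cv2.MORPH_CLOSE,np.ones((7,7)) if kind=='s' else np.ones((5,5)))
    m=cv2.morphologyEx(m,cv2.MORPH_OPEN,np.ones((5,5)))
    k=max(cv2.findContours(m,cv2.RETR_EXTERNAL,cv2.CHAIN_APPROX_NONE)[0],key=cv2.contourArea)
    b=cv2.boxPoints(cv2.minAreaRect(k)); b=b[np.argsort(b[:,0])]
    L=b[:2][np.argsort(b[:2,1])];R=b[2:][np.argsort(b[2:,1])]
    return np.array([L[0],L[1],R[0],R[1]])  # rear-left(+y), rear-right, front-left, front-right
def show(c,kind,p,z=56):
    q=quad(c,kind,p);P=np.array([onz(c,*x,z) for x in q])
    e=P[[2,3]].mean(0)-P[[0,1]].mean(0);s=P[[0,2]].mean(0)-P[[1,3]].mean(0)
    print(kind,'px',q.round(0).tolist(),'len',np.linalg.norm(e).round(1),'wid',np.linalg.norm(s).round(1),'ctr',P.mean(0).round(1),'rear',P[:2].mean(0).round(1),'front',P[2:].mean(0).round(1),'yawx',np.degrees(np.arctan2(e[1],e[0])).round(1),'yawy',np.degrees(np.arctan2(-s[0],s[1])).round(1))
    return q
E
python3 - <<'E'
from kn import *
a,b=load('wrist0'),load('w3')
for k,p in(('b',[523,127,56]),('s',[446,137,56])):
    qa,qb=show(a,k,p),show(b,k,p)
    for x,y in zip(qa,qb): t=tri((a,*x),(b,*y)); print(t[0].round(1),t[1])
E
```

```text
b px [[197.0, 30.0], [195.0, 72.0], [215.0, 30.0], [212.0, 73.0]] len 17.6 wid 38.1 ctr [522.7 127.3  56. ] rear [513.9 127.8  56. ] front [531.5 126.9  56. ] yawx -2.9 yawy -6.7
b px [[263.0, 130.0], [261.0, 175.0], [284.0, 131.0], [282.0, 176.0]] len 17.2 wid 37.7 ctr [521.9 127.6  56. ] rear [513.3 128.6  56. ] front [530.4 126.6  56. ] yawx -6.9 yawy -5.9
[515.7 147.2  53.1] [0.2, 0.2]
[511.1 109.2  53.3] [0.1, 0.1]
[532.8 145.7  54.9] [0.7, 0.7]
[529.1 107.8  55.3] [0.4, 0.4]
s px [[71.0, 12.0], [65.0, 53.0], [184.0, 30.0], [178.0, 71.0]] len 110.3 wid 38.5 ctr [444.5 136.1  56. ] rear [390.  144.1  56. ] front [499.1 128.1  56. ] yawx -8.4 yawy -17.9
s px [[115.0, 122.0], [112.0, 167.0], [242.0, 129.0], [240.0, 175.0]] len 105.4 wid 38.0 ctr [443.7 137.3  56. ] rear [391.5 144.5  56. ] front [495.9 130.2  56. ] yawx -7.8 yawy -12.7
[395.8 162.7  53.8] [0.1, 0.1]
[385.4 126.1  57.6] [1.3, 1.3]
[499.5 148.7  42.9] [1.7, 1.7]
[492.6 110.   50.1] [0.1, 0.1]
```

Run:
```python
from kn import *
b=load('w3');f=lambda u,v,z:onz(b,u/1.5625,v/1.5625,z)
for A,B in(((180,159),(656,177)),((192,277),(634,290))):
    d=f(*B,6)-f(*A,6);print(np.degrees(np.arctan2(d[1],d[0])),np.linalg.norm(d))
print('tang',[f(172,198,44).round(1),f(172,256,44).round(1),f(395,205,44).round(1),f(395,264,44).round(1)])
print('spacer top',f(401.5,421,170),[f(389,373,170).round(1),f(415,373,170).round(1),f(388,470,170).round(1),f(415,470,170).round(1)])
```

```text
-6.443635496573942 292.84323634922964
-6.110734376161502 294.55965104488524
tang [array([385.9, 158.7,  44. ]), array([378.3, 127.1,  44. ]), array([506.8, 145.7,  44. ]), array([504.1, 112.8,  44. ])]
spacer top [506.1383647   89.88442808 170.        ] [array([503.6, 107.2, 170. ]), array([511.6, 106.6, 170. ]), array([500.2,  71.5, 170. ]), array([509.2,  70.8, 170. ])]
```

Everything fits: knife yaw is about -6.3°, tang centre about y 129 at the gap, and gap width about 17.5 mm. The spacer is centred in the hand. I'll move over the gap, staying above the bolster.

Request:
servo_tool(
  deltas=[
    [1.3, -0.1, 0, 0.035],
    [1.3, 0, 0, 0],
    [1.3, -0.1, 0, 0],
    [0, 0, 2.5, 0],
    [0, 0, 2.5, 0],
    [0, 0, 2.7, 0],
    [0, 0, 0, 0],
    [0, 0, 0, 0],
  ],
)

```text
clock: 4.88
ee_pos: [507.8, 127.4, 248.6]
orientation: [[0.112, 0.994, -0.004], [0.994, -0.112, -0.0], [-0.001, -0.004, -1.0]]
ft_force: [-0.0, -0.3, -1.0]
grip_width: 0.092
finger_force: 40.9
```

Run:
```python
from h import *
W=shot('wrist','w4'); s=robot.state(); print(s['ee_pos'],s['orientation'][:,1])
for p in ([513.6,128.2,56],[506.2,129,44]): print(proj(W,p))
cv2.imwrite('pics/w4c.png',cv2.resize(W['pixels'][160:384,110:410],(800,597),interpolation=cv2.INTER_CUBIC))
```

```text
[508.6969394  127.69142733 250.17946859] [ 9.93736430e-01 -1.11748444e-01 -4.40268519e-04]
(np.float64(267.2342575292036), np.float64(234.78053742014993))
(np.float64(255.37745827424231), np.float64(226.8197040021642))
```

View pics/w4c.png

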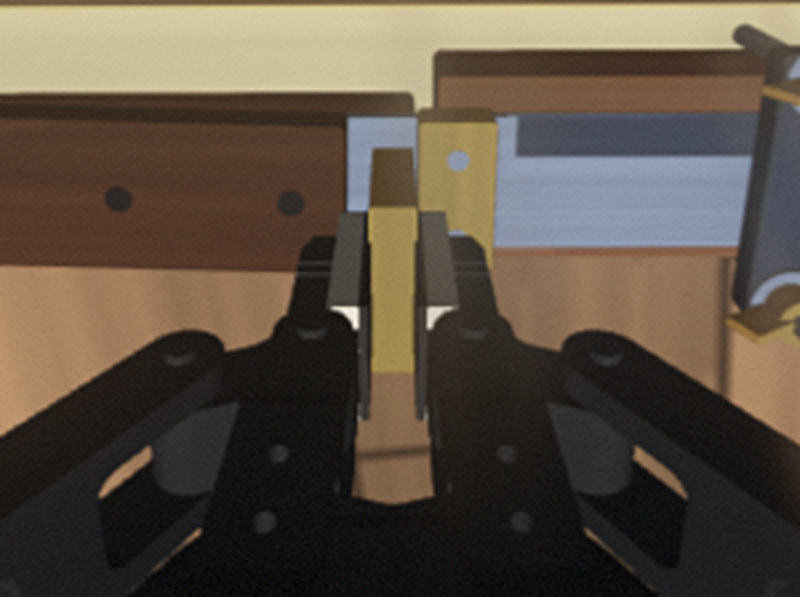

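The spacer's lower far edge spans crop (372–413,150). The bolster's rear edge is at x≈418 and the scale end at x≈347, so the spacer is over the gap but close to the bolster. I'll check the offsets numerically.

Run:
```python
from h import *
c=load('w4');f=lambda u,v,z:onz(c,110+u*.375,160+v*.375,z)
R=np.array([[.9939,-.110],[.110,.9939]])
o=np.array([513.6,128.2])
for n,u,v,z in(('sp far rear',372,150,63),('sp far front',413,150,63),('bol rear far',419,122,56),('bol front far',496,122,56),('bol rear ',419,180,56),('scale front far',347,125,56),('scale front near',347,205,56)):
    p=f(u,v,z)[:2];print(n,p.round(1),(R@(p-o)).round(1))
```

```text
sp far rear [504.8 144.5] [-10.6  15.3]
sp far front [513.6 143.5] [-1.7 15.2]
bol rear far [515.5 147.2] [-0.2 19.1]
bol front far [532.7 145.3] [17.1 19.1]
bol rear  [514.  133.1] [-0.1  4.9]
scale front far [499.4 148.4] [-16.4  18.5]
scale front near [496.7 128.7] [-16.8  -1.4]
```

The spacer sits at x≈-6.2, y≈-2.8 in the knife frame. I'll correct by -2 mm and +2.5 mm, then lower it.

Request:
servo_tool(
  deltas=[
    [0.25, -0.2, 0, 0],
    [0, 0, 0, 0],
    [0, 0, 0.6, 0],
    [0, 0, 0.6, 0],
    [0, 0, 0.4, 0],
    [0, 0, 0, 0],
    [0, 0, 0, 0],
  ],
)

```text
clock: 5.52
ee_pos: [506.4, 131.6, 233.2]
orientation: [[0.11, 0.994, -0.001], [0.994, -0.11, -0.0], [-0.0, -0.001, -1.0]]
ft_force: [-0.5, 1.6, -1.8]
grip_width: 0.094
finger_force: 40.9
```

Request:
servo_tool(
  deltas=[
    [0, 0, 0.1, 0],
    [0, 0, 0, 0],
    [0, 0, 0, 0],
  ],
)

```text
clock: 5.77
ee_pos: [506.7, 131.6, 232.8]
orientation: [[0.11, 0.994, 0.0], [0.994, -0.11, -0.0], [-0.0, 0.0, -1.0]]
ft_force: [0.6, 0.3, -0.8]
grip_width: 0.093
finger_force: 40.9
```

Request:
servo_tool(
  deltas=[
    [0, 0, 0.1, 0],
    [0, 0, 0, 0],
    [0, 0, 0, 0],
  ],
)

```text
clock: 6.02
ee_pos: [506.6, 131.6, 231.7]
orientation: [[0.11, 0.994, -0.0], [0.994, -0.11, 0.0], [0.0, -0.0, -1.0]]
ft_force: [-0.1, -0.5, -0.7]
grip_width: 0.093
finger_force: 40.9
```

Request:
servo_tool(
  deltas=[
    [0, 0, 0.05, 0],
    [0, 0, 0, 0],
    [0, 0, 0, 0],
  ],
)

```text
clock: 6.27
ee_pos: [506.6, 131.6, 231.2]
orientation: [[0.11, 0.994, -0.0], [0.994, -0.11, -0.0], [-0.0, -0.0, -1.0]]
ft_force: [-0.9, 0.8, -1.0]
grip_width: 0.09
finger_force: 40.9
```

Request:
servo_tool(
  deltas=[
    [0, 0, 0.05, 0],
    [0, 0, 0, 0],
    [0, 0, 0, 0],
  ],
)

```text
clock: 6.52
ee_pos: [506.7, 131.6, 230.9]
orientation: [[0.11, 0.994, 0.0], [0.994, -0.11, -0.0], [-0.0, 0.0, -1.0]]
ft_force: [-0.2, -0.1, 1.8]
grip_width: 0.092
finger_force: 41.2
```

Request:
servo_tool(
  deltas=[
    [0, 0, 0.05, 0],
    [0, 0, 0, 0],
    [0, 0, 0, 0],
  ],
)

```text
clock: 6.77
ee_pos: [506.7, 131.6, 230.8]
orientation: [[0.11, 0.994, 0.0], [0.994, -0.11, -0.0], [-0.0, 0.0, -1.0]]
ft_force: [-3.2, 0.5, 6.1]
grip_width: 0.098
finger_force: 41.9
```

The spacer rests on the tang (6 N). I'll release and rise.

Request:
servo_tool(
  deltas=[
    [0, 0, -0.05, 0],
    [0, 0, 0, 0],
    [0, 0, 0, 0],
    [0, 0, 0, 0],
  ],
  fingers=-0.4,
)

```text
clock: 7.1
ee_pos: [506.6, 131.6, 230.6]
orientation: [[0.11, 0.994, -0.0], [0.994, -0.11, -0.0], [-0.0, -0.0, -1.0]]
ft_force: [-1.1, 0.6, -0.3]
grip_width: 0.298
finger_force: 0.0
```

Request:
servo_tool(
  deltas=[
    [0, 0, -1, 0],
    [0, 0, -2.5, 0],
    [-1.3, 0, -3, 0],
    [-1.3, 0, -3, 0],
    [-1.3, 0, 0, 0],
    [0, 0, 0, 0],
    [0, 0, 0, 0],
  ],
  fingers=1,
)

```text
clock: 7.68
ee_pos: [502.2, 92.5, 326.3]
orientation: [[0.111, 0.994, 0.001], [0.994, -0.111, 0.0], [0.0, 0.001, -1.0]]
ft_force: [-0.4, -0.9, -0.3]
grip_width: 0.999
finger_force: 0.0
```

Run:
```python
from kn import *
W=shot('wrist','w5'); s=robot.state(); print(s['ee_pos'],s['orientation'][:,1])
r=W['pixels'][90:240,100:300]
cv2.imwrite('pics/w5c.png',cv2.resize(r,(800,600),interpolation=cv2.INTER_CUBIC))
show(W,'s',[446,137,56])
```

```text
[502.01162762  92.90662298 325.45470186] [ 9.93873249e-01 -1.10522951e-01 -8.01911513e-04]
s px [[118.0, 130.0], [117.0, 175.0], [244.0, 133.0], [243.0, 178.0]] len 105.0 wid 37.8 ctr [443.6 137.5  56. ] rear [391.5 144.7  56. ] front [495.6 130.3  56. ] yawx -7.9 yawy -12.6
```

View pics/w5c.png

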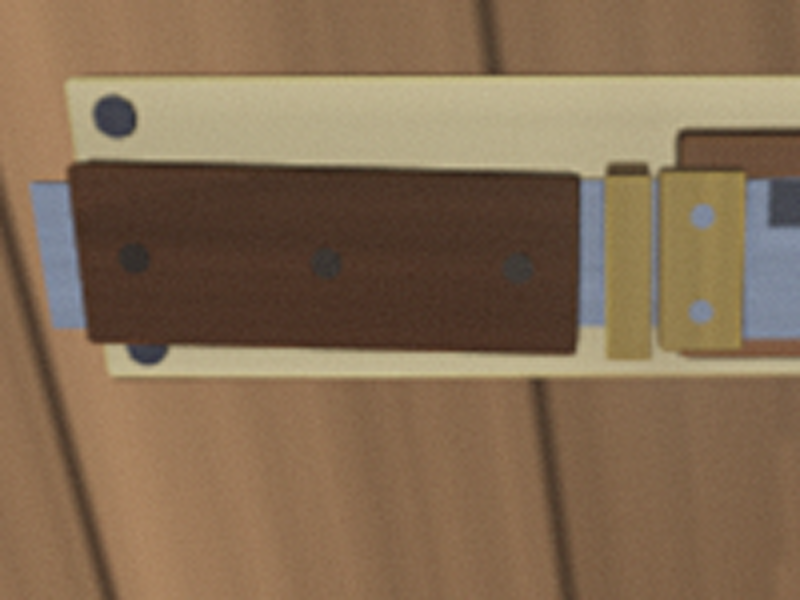

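The spacer stands upright in the gap, with its top face at crop (607–650,175–356). The scale is clear and slightly askew. I'll put numbers on it.

Run:
```python
from h import *
c=load('w5');f=lambda u,v,z:onz(c,100+u/4,90+v/4,z)
R=np.array([[.9939,-.110],[.110,.9939]]);o=np.array([513.6,128.2])
for n,u,v,z in(('sp rl',608,176,74),('sp fl',649,176,74),('sp rr',608,357,74),('sp fr',651,358,74),('bot rear far',609,162,44),('bol rl',660,170,56),('bol rr',660,349,56),('bol fl',744,171,56),('sc fl',579,175,56),('sc fr',576,353,56),('sc rl',73,163,56),('sc rr',90,342,56)):
    p=f(u,v,z)[:2];print(n,p.round(1),(R@(p-o)).round(1))
print(robot.state()['joint_pos'].round(2))
```

```text
sp rl [505.3 149.2] [-10.6  19.9]
sp fl [513.  148.3] [-2.8 19.9]
sp rr [501.1 114.1] [-10.9 -15.4]
sp fr [509.5 112.9] [ -2.4 -15.6]
bot rear far [505. 149.] [-10.8  19.7]
bol rl [515.5 147.3] [-0.2 19.2]
bol rr [511.5 109.9] [ -0.1 -18.4]
bol fl [532.5 145.2] [16.9 19. ]
sc fl [498.9 148.2] [-16.8  18.3]
sc fr [493.5 111.1] [-18.1 -19.2]
sc rl [396.9 162.3] [-119.7   21.1]
sc rr [390.7 125.3] [-121.9  -16.4]
[-0.05  0.13  1.84  0.    1.18  0.06]
```

The spacer is at x≈-6.7, y≈+2.2 and the scale centre at x≈-69, y≈+1. I'll move above the scale centre and turn a quarter turn, so the fingers close across the scale.

Request:
servo_tool(
  deltas=[
    [1.8, -3.1, 0, 0],
    [1.8, -3.1, 0, 0],
    [0, 0, 0, 0.12],
    [0, 0, 0, 0.12],
    [0, 0, 0, 0.12],
    [0, 0, 0, 0.12],
    [0, 0, 0, 0.12],
    [0, 0, 0, 0.12],
  ],
)

```text
clock: 8.4
ee_pos: [444.0, 136.1, 324.5]
orientation: [[0.741, 0.671, -0.003], [0.671, -0.741, 0.0], [-0.002, -0.002, -1.0]]
ft_force: [-0.3, -0.1, 0.2]
grip_width: 0.999
finger_force: 0.0
```

Request:
servo_tool(
  deltas=[
    [0, 0, 0, 0.12],
    [0, 0, 0, 0.12],
    [0, 0, 0, 0.12],
    [0, 0, 0, 0.12],
    [0, 0, 0, 0.12],
    [0, 0, 0, 0.12],
    [0, 0, 0, 0.12],
    [0, 0, 0, 0.011],
  ],
)

```text
clock: 9.07
ee_pos: [444.1, 136.0, 324.5]
orientation: [[0.994, -0.114, -0.003], [-0.114, -0.994, 0.0], [-0.003, 0.0, -1.0]]
ft_force: [0.4, 0.0, -0.6]
grip_width: 1.004
finger_force: 0.0
```

Request:
servo_tool(
  deltas=[
    [0, 0, 2, 0],
    [0, 0, 2, 0],
    [0, 0, 0, 0],
    [0, 0, 0, 0],
  ],
)

```text
clock: 9.4
ee_pos: [443.8, 135.7, 284.4]
orientation: [[0.994, -0.107, -0.004], [-0.107, -0.994, -0.0], [-0.004, 0.001, -1.0]]
ft_force: [0.3, 0.5, -0.4]
grip_width: 1.001
finger_force: 0.0
```

Request:
servo_tool(
  deltas=[
    [0, 0, 1.5, 0],
    [0, 0, 1.5, 0],
    [0, 0, 1.5, 0],
    [0, 0, 1.5, 0],
    [0, 0, 1.3, 0],
    [0, 0, 0, 0],
    [0, 0, 0, 0],
  ],
)

```text
clock: 9.98
ee_pos: [444.9, 135.5, 213.1]
orientation: [[0.994, -0.109, -0.001], [-0.109, -0.994, 0.0], [-0.001, 0.0, -1.0]]
ft_force: [0.5, 0.3, 0.3]
grip_width: 1.0
finger_force: 0.0
```

Request:
servo_tool(
  deltas=[
    [0, 0, 0, 0],
    [0, 0, 0, 0],
    [0, 0, 0, 0],
    [0, 0, 0, 0],
    [0, 0, 0, 0],
    [0, 0, 0, 0],
    [0, 0, 0, 0],
  ],
  fingers=-1,
  grip_force=40,
)

```text
clock: 10.57
ee_pos: [445.2, 135.4, 213.7]
orientation: [[0.994, -0.11, 0.002], [-0.11, -0.994, 0.0], [0.002, -0.0, -1.0]]
ft_force: [-1.7, -0.3, 6.2]
grip_width: 0.434
finger_force: 40.4
```

The scale is gripped (opening about 38 mm). Now I'll slide it forward.

Request:
servo_tool(
  deltas=[
    [0.15, 0, 0, 0],
    [0.15, 0, 0, 0],
    [0.15, 0, 0, 0],
    [0.1, 0, 0, 0],
    [0, 0, 0, 0],
    [0, 0, 0, 0],
  ],
)

```text
clock: 11.07
ee_pos: [448.9, 135.2, 213.6]
orientation: [[0.994, -0.109, -0.005], [-0.109, -0.994, 0.0], [-0.005, 0.0, -1.0]]
ft_force: [-11.9, 1.4, 18.9]
grip_width: 0.434
finger_force: 41.7
```

Request:
servo_tool(
  deltas=[
    [0.1, 0, 0, 0],
    [0.1, 0, 0, 0],
    [0, 0, 0, 0],
    [0, 0, 0, 0],
  ],
)

```text
clock: 11.4
ee_pos: [449.7, 135.2, 213.6]
orientation: [[0.994, -0.109, -0.009], [-0.109, -0.994, 0.0], [-0.009, 0.001, -1.0]]
ft_force: [-21.0, 1.4, 28.4]
grip_width: 0.432
finger_force: 42.7
```

Run:
```python
from h import *
c=shot('wrist','w6');s=robot.state();print(s['ee_pos'],s['ft_force'],s['grip_width'])
cv2.imwrite('pics/w6c.png',cv2.resize(c['pixels'],(800,600),interpolation=cv2.INTER_CUBIC))
for p in([513.6,128.2,56],[509,128.7,74]): print(proj(c,p))
```

```text
[449.63842355 135.17581528 213.58705046] [-21.08694514   1.56848331  29.09588024] 0.43166930059420017
(np.float64(254.87029873156652), np.float64(138.33622664024512))
(np.float64(254.6853713446134), np.float64(156.86527620228486))
```

View pics/w6c.png

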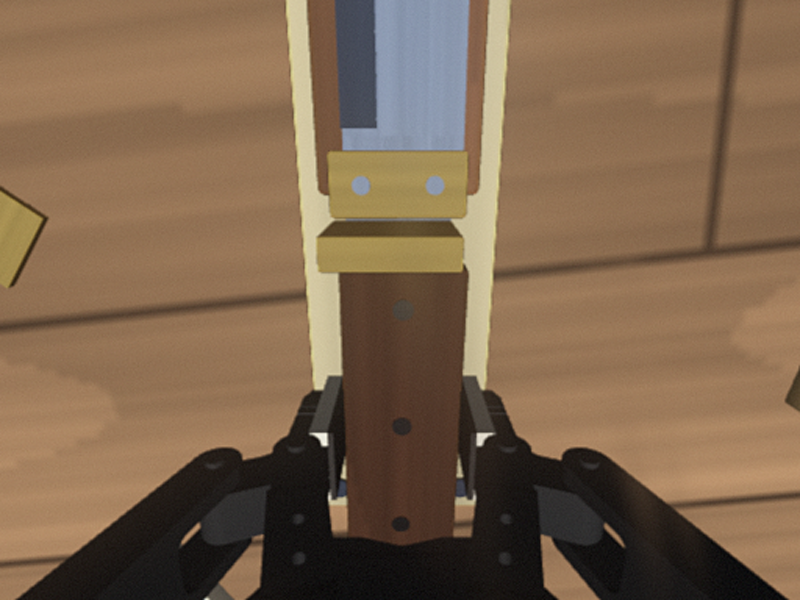

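The bolster is at (398,185), with a narrow gap to the spacer at (390,220) and the scale held square behind it. The tool presses down with 29 N, which brakes the slide. I'll ease upwards to unload it.

Request:
servo_tool(
  deltas=[
    [0, 0, -0.08, 0],
    [0, 0, 0, 0],
    [0, 0, 0, 0],
  ],
)

```text
clock: 11.7
ee_pos: [452.1, 134.6, 213.7]
orientation: [[0.994, -0.11, 0.0], [-0.11, -0.994, 0.0], [0.0, -0.0, -1.0]]
ft_force: [-0.5, 0.7, 0.4]
grip_width: 0.434
finger_force: 40.0
```

Request:
servo_tool(
  deltas=[
    [0, 0, -0.08, 0],
    [0, 0, 0, 0],
    [0, 0, 0, 0],
  ],
)

```text
clock: 11.95
ee_pos: [452.2, 134.5, 214.2]
orientation: [[0.994, -0.11, 0.0], [-0.11, -0.994, -0.0], [0.0, 0.0, -1.0]]
ft_force: [0.6, -0.2, 0.7]
grip_width: 0.429
finger_force: 40.0
```

Request:
servo_tool(
  deltas=[
    [0.1, 0, 0.03, 0],
    [0, 0, 0, 0],
    [0, 0, 0, 0],
  ],
)

```text
clock: 12.2
ee_pos: [453.1, 134.4, 213.8]
orientation: [[0.994, -0.11, -0.0], [-0.11, -0.994, -0.0], [-0.0, 0.0, -1.0]]
ft_force: [-0.6, 0.2, -0.2]
grip_width: 0.431
finger_force: 40.1
```

Request:
servo_tool(
  deltas=[
    [0.1, 0, 0, 0],
    [0, 0, 0, 0],
    [0, 0, 0, 0],
  ],
)

```text
clock: 12.45
ee_pos: [453.5, 134.4, 213.7]
orientation: [[0.994, -0.11, -0.002], [-0.11, -0.994, -0.0], [-0.002, 0.0, -1.0]]
ft_force: [-5.6, -0.7, 3.4]
grip_width: 0.435
finger_force: 40.4
```

Request:
servo_tool(
  deltas=[
    [0.1, 0, 0, 0],
    [0, 0, 0, 0],
    [0, 0, 0, 0],
  ],
)

```text
clock: 12.7
ee_pos: [453.9, 134.4, 213.7]
orientation: [[0.994, -0.11, -0.004], [-0.11, -0.994, -0.0], [-0.004, 0.001, -1.0]]
ft_force: [-9.0, 0.5, 7.8]
grip_width: 0.434
finger_force: 40.9
```

Request:
servo_tool(
  deltas=[
    [0.1, 0, -0.03, 0],
    [0, 0, 0, 0],
    [0, 0, 0, 0],
  ],
)

```text
clock: 12.95
ee_pos: [454.2, 134.3, 213.7]
orientation: [[0.994, -0.11, -0.006], [-0.11, -0.994, -0.0], [-0.006, 0.001, -1.0]]
ft_force: [-10.8, -0.5, 8.2]
grip_width: 0.437
finger_force: 41.0
```

Request:
servo_tool(
  deltas=[
    [0.1, 0, -0.02, 0],
    [0, 0, 0, 0],
    [0, 0, 0, 0],
    [0, 0, 0, 0],
  ],
)

```text
clock: 13.28
ee_pos: [454.6, 134.3, 213.7]
orientation: [[0.994, -0.109, -0.008], [-0.109, -0.994, 0.0], [-0.008, 0.001, -1.0]]
ft_force: [-14.8, 0.6, 11.9]
grip_width: 0.432
finger_force: 41.3
```

Run:
```python
from h import *
c=shot('wrist','w7');s=robot.state();print(s['ee_pos'],s['ft_force'],s['grip_width'])
cv2.imwrite('pics/w7c.png',cv2.resize(c['pixels'][80:260,140:380],(800,600),interpolation=cv2.INTER_CUBIC))
```

```text
[454.57937438 134.33836319 213.67332149] [-13.38928127   0.27038184   9.47031366] 0.43122413117301145
```

View pics/w7c.png

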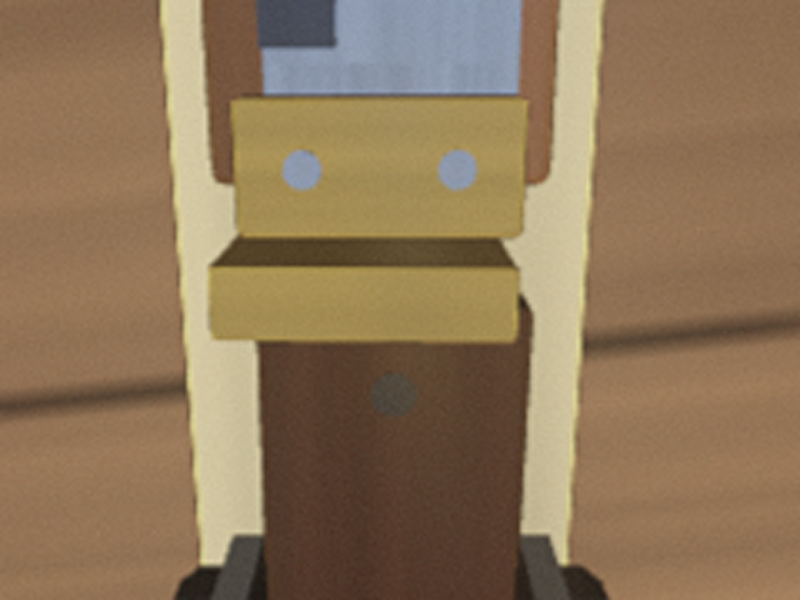

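The bolster's rear edge is at crop y≈237 and the spacer's front face meets it directly, with its top edge at y≈266. No tang is visible between them. The scale's front corner, at about (528,300), runs under the spacer's rear edge. I'll check the numbers.

Run:
```python
from h import *
c=load('w7');k=.3;f=lambda u,v,z:onz(c,140+u*k,80+v*k,z)
R=np.array([[.9939,-.110],[.110,.9939]]);o=np.array([513.6,128.2])
for n,u,v,z in(('bol fl',233,98,56),('bol fr',526,97,56),('bol rl',238,237,56),('bol rr',522,237,56),('sp fl',216,266,74),('sp fr',516,267,74),('sp rl',212,340,74),('sp rr',517,342,74),('scale fr corner',530,305,56),('scale l',262,400,56),('scale r',529,400,56),('pinhole',394,396,56),('scale l2',266,580,56),('scale r2',518,580,56)):
    p=f(u,v,z)[:2];print(n,(R@(p-o)).round(1))
a=load('w5')
for u,v in((518,268),(326,264),(135,258)): print('hole before',(R@(onz(a,100+u/4,90+v/4,56)[:2]-o)).round(1))
```

```text
bol fl [17.1 18.5]
bol fr [ 17.2 -18.4]
bol rl [-0.4 18.8]
bol rr [ -0.5 -18.7]
sp fl [-0.6 18.6]
sp fr [ -0.8 -15.6]
sp rl [-9.4 19.6]
sp rr [ -9.7 -16.1]
scale fr corner [ -9.7 -20.1]
scale l [-23.2  16.6]
scale r [-23.3 -20.6]
pinhole [-22.7  -1.8]
scale l2 [-51.6  17.3]
scale r2 [-51.7 -20.2]
hole before [-29.9  -0.8]
hole before [-70.    0.2]
hole before [-109.8    1.6]
```

The spacer spans -0.6 to -9.5 mm against the bolster at -0.4. The scale's front is at -9.7 mm and its y offset is about -1.7 mm. The stack is closed and square under about 14 N. I'll let it settle and then hand in.

Request:
servo_tool(
  deltas=[
    [0.05, 0, 0, 0],
    [0, 0, 0, 0],
    [0, 0, 0, 0],
    [0, 0, 0, 0],
    [0, 0, 0, 0],
    [0, 0, 0, 0],
    [0, 0, 0, 0],
    [0, 0, 0, 0],
  ],
)

```text
clock: 14.0
ee_pos: [454.8, 134.3, 213.7]
orientation: [[0.994, -0.109, -0.009], [-0.109, -0.994, 0.0], [-0.009, 0.001, -1.0]]
ft_force: [-16.8, 1.3, 12.5]
grip_width: 0.433
finger_force: 41.5
```

```bash
python3 -c "
from workcell import robot
s=robot.state();print(s['ft_force'],s['finger_force'],s['ee_pos']);print(robot.hand_in())"
```

```text
[-16.81579273   1.34678401  12.45614643] 41.52782499790192 [454.78760497 134.3382651  213.67079327]
the job is handed in; nothing more can be done
None
```

I stood the thick spacer in the wide gap and slid the loose scale up until bolster, spacer and scale measured closed and square, then handed in at about 14 s with the scale still gripped (41 N) and pushed forward (17 N); the hand-in returned no verdict.

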